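# Sweep silver offcuts into the catch tray

### The job

Sweep the three solid silver offcuts (a round one, a square one and a short bar) along the bench board with your fingertips and over its end, so that all three drop into the open catch tray. Only push them, do not pick them up or lift them, and leave the finished finger ring and the upright steel punch standing on the board undisturbed.

Things in the scene. Friction and masses are not known exactly. Their poses are not given: they have to be found in the camera images.
- board: Fixed pale wooden bench board, 240 mm (its x) by 260 mm (its y) and 40 mm high, rim-less flat top. Origin: centre of its underside on the bench, so the top is 40 mm above the origin. The tray stands against one of its two ends (+y or -y).
- tray: Fixed open-topped plywood catch tray, 240 mm (x) by 120 mm (y) outside, 36 mm high, walls 4 mm, so its rim is 4 mm below the board's top; its long side stands 1 mm off one end of the board, which end differs from run to run. At the board's other end stands a wooden rest of the same footprint with steel punches lying on it, 39 mm high; it is not the tray. Origin: centre of its underside; axes parallel to the board's.
- disc: Bare silver offcut, 8 mm thick, about 45 g, lying flat on the board; slides freely. Origin: centre of its underside, z up. Round, 26 mm diameter.
- square: Bare silver offcut, 8 mm thick, about 45 g, lying flat on the board; slides freely. Origin: centre of its underside, z up. Square, 24 by 24 mm.
- bar: Bare silver offcut, 8 mm thick, about 45 g, lying flat on the board; slides freely. Origin: centre of its underside, z up. Bar, 32 mm (x) by 16 mm (y).
- ring: Finished silver finger ring with a hole, lying flat on the board, 25 mm outside diameter, 19 mm hole, 7 mm high, loose. Not to be moved. Origin: centre of its underside.
- punch: Steel doming punch standing upright on the board, 22 mm foot, 55 mm high, loose. Not to be moved. Origin: centre of its underside.
Things that resemble listed ones, but are neither listed nor needed, are in the scene too. What is shaped like the bar but orange is not meant.

How it is judged:
At the end, for the whole second after the job is handed in: Disc, square and bar lie at rest inside the tray: each origin within 116 mm (x) and 56 mm (y) of the tray's centre and less than 32 mm above its underside. Ring and punch within 15 mm of where they started and upright within 0.2 rad (x of disc in the frame of tray between -0.116 and 0.116 m and y of disc in the frame of tray between -0.056 and 0.056 m and z of each of disc, square, bar in the frame of tray below 0.032 m and linear speed of each of disc, square, bar below 0.02 m/s and x of square in the frame of tray between -0.116 and 0.116 m and y of square in the frame of tray between -0.056 and 0.056 m and x of bar in the frame of tray between -0.116 and 0.116 m and y of bar in the frame of tray between -0.056 and 0.056 m and distance of each of ring, punch from where it was at the start of the episode below 0.015 m and angle between each of ring, punch's own z axis and vertical below 0.2 rad); the robot touches nothing.
It fails at once if an offcut was lifted: its underside centre rose more than 22 mm above the board's top (height (world z) of any of disc, square, bar above 0.062 m).
It fails at once if the ring or the punch was moved more than 15 mm or tipped over (distance of any of ring, punch from where it was at the start of the episode above 0.015 m or angle between any of ring, punch's own z axis and vertical above 0.4 rad).
It also fails if it takes over 61 s, if anything falls off the work surface, if the arm or the gripper's body presses on something with over 40 N, if the wrist force passes 120 N, or if a joint passes its speed limit or range.

### The arm

A 6-joint arm with a two-finger parallel gripper is mounted at the origin on the work surface. World frame = base frame: x ahead of the robot, y to its left, z up, the work surface at z = 0. Lengths are in m, angles in rad, forces in N, time in s.
With the tool pointing down it reaches from about 0.35 to 0.85 m from the base axis. Payload 8.1 kg.
Tool frame: the origin (TCP) lies at the very end of the fingers, on their centre line; the grasp point (between the pads) lies 19 mm behind it (robot.pinch_z is the distance from the TCP to the grasp point, in m); z points along the fingers, y is the line along which they close (so a half turn about z gives the same grasp; the last joint's range is limited). The gripper opens to 85 mm and grips with 20 to 120 N. Pads are 22 mm wide; open, the fingers measure 114 mm over their backs; the gripper's body (76 mm by 85 mm) begins 54 mm behind the grasp point. The pads swing forward as they close: fully open they stand 13 mm farther back than shut.
Start: joints at [-1.197, 0.13, 1.488, -0, 1.523, -0.085], TCP at [0.266, -0.538, 0.231] pointing down, gripper open.
Joint ranges: [-2.96, 2.96], [-0.89, 2.26], [0.02, 2.5], [-1.34, 4.48], [0, 2.73], [-2.66, 2.66]. Speed limits (rad/s): [2.39, 2.39, 2.79, 3.14, 3.14, 3.14].

### API

Orientations are given as a unit quaternion [w, x, y, z].
In Python, from rig import robot gives the robot as it stands.
- The arm moves only by the tool play_rows, never from a script. Its argument "moves" is a list of rows, each an object of numbers: "rx", "ry", "rz": the turn, a rotation vector about the tool's x, y, z in units of 45 degrees (1.0 is 45 degrees); "dx", "dy", "dz": the shift along the tool's x, y, z in units of 1 m (1.0 is 1 m); "hand": the opening, from 0 (shut) to 1 (fully open). A call has exactly 5 rows; each row is the pose to reach, as a shift and turn from the pose commanded when the call began, along the tool's axes at that moment; what a row does not reach only later rows make up. A row lasts 1/8 s, in which the tool goes at most 62.5 mm and 10.7 degrees, less where a joint would pass 70% of its speed; a pose out of reach is approached as far as the arm can. A call with a number of a shift or a turn outside -1 to 1 is refused whole. A call with a gripper value outside its range is refused whole. The fingers move at their own pace and stop on an object; "force" is the grip in N (left out, the last holds). Time passes only in rows, so rows that repeat a pose let the fingers close, or fill a call up. It gives the time, the measured TCP pose, the force, the opening and the grip force at its end, in the units of the state.
- robot.observe(): the state, without advancing time (a new reading comes with each control period).
- robot.snapshot(name): name is "side" or "top" or "wrist"; returns a dict with "pixels" (480x640x3 uint8, blue, green, red), "intrinsics" (3x3 intrinsics, pixels), "pose" (4x4, takes a point from camera to world coordinates). Camera axes: x right, y down, z forward; pixel columns grow to the right and rows downward; lengths in m; the calibration is good to about 2 mm. A picture is of the moment at which its call begins. There is no depth.
- robot.job_done(): hands the job in; it is judged then, once.
The state is a dict: "time_s": time; "joints": joint angles; "joint_velocities": joint speeds; "tau": joint torques, N m; "ee_pos": TCP position; "orientation": TCP orientation; "wrist_force": force on the tool from outside, world axes, zero at the start; "wrist_torque": the same for the moment, N m; "finger_gap": finger opening in m; "grip_force": force on a finger pad.
Only numpy, scipy, OpenCV 4.12 (cv2) and the standard library are available. Lean on these libraries where they do the work, as an engineer would, in place of code of your own. Each camera call takes 0.05 s, during which the arm holds its last target. There are 200 camera calls.

## Working session

There is one attempt and no reset: what is moved stays moved. The work goes in short steps, Python scripts to look and compute and a tool call to move; the robot and the scene stay as the last step left them, time stands still between calls to the robot, and variables do not carry over. Pictures are saved under pics/ and viewed, at most 10 in all, crops included, and the job is handed in when it is done.

Besides the shell and the picture viewer there is one more tool, called after "Call:" as name(argument=value, ...) on one line, values as JSON. play_rows: Moves the arm, as the interface text tells. Its arguments: {"type":"object","properties":{"moves":{"type":"array"},"force":{"type":"number"}},"required":["moves"]}

```bash
mkdir -p pics
python3 - <<'E'
from rig import robot
import cv2,numpy as np,pickle
d={n:robot.snapshot(n) for n in("top","side")}
pickle.dump(d,open("s0.pkl","wb"))
for n in d:
    cv2.imwrite(f"pics/{n}0.png",d[n]["pixels"]);print(n,d[n]["intrinsics"].tolist(),np.round(d[n]["pose"],4).tolist())
s=robot.observe();print(s["time_s"],s["ee_pos"],s["orientation"])
E
```

```text
top [[561.0877807971398, 0.0, 333.99456319575114], [0.0, 561.0877807971398, 241.54191435359144], [0.0, 0.0, 1.0]] [[-0.02, -0.9946, 0.1017, 0.5652], [-0.9998, 0.0197, -0.0049, 0.0111], [0.0028, -0.1018, -0.9948, 0.7311], [0.0, 0.0, 0.0, 1.0]]
side [[491.1214902995179, 0.0, 309.6547828102806], [0.0, 491.1214902995179, 246.85864196879106], [0.0, 0.0, 1.0]] [[-0.9251, -0.2223, 0.3079, 0.4246], [-0.3796, 0.5657, -0.7321, 0.4955], [-0.0114, -0.7941, -0.6077, 0.4407], [0.0, 0.0, 0.0, 1.0]]
0.1 [ 0.26554508 -0.53747281  0.23034503] [-8.43903259e-04  9.73808841e-01  2.27366697e-01 -1.21319962e-04]
```

View pics/top0.png

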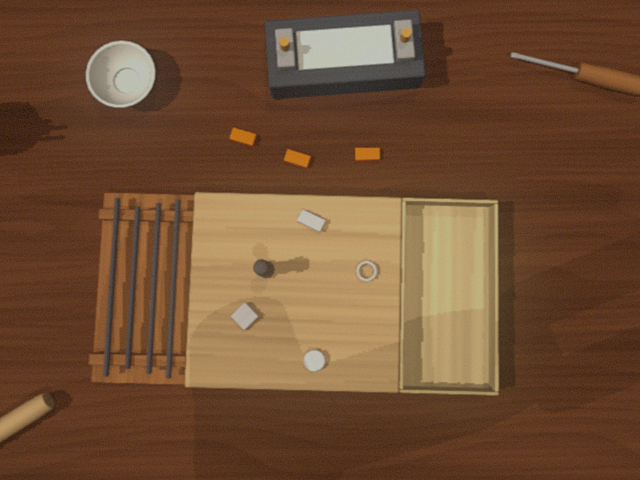

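View pics/side0.png

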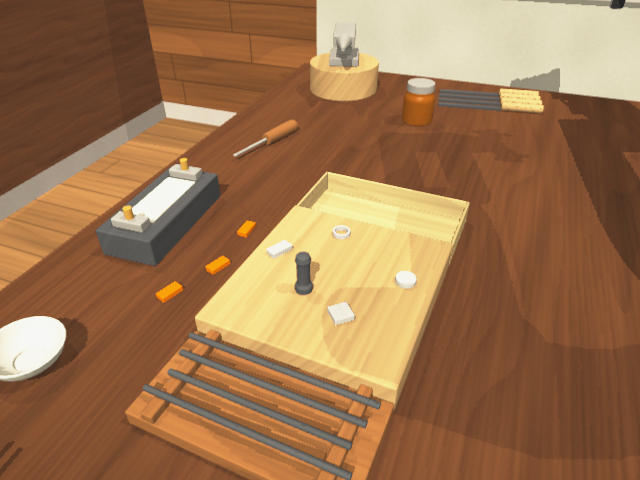

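The top view shows the tray at the right, so at the −y end. The bar is at (312,220), punch (263,268), ring (367,271), square (245,316) and disc (315,360). Next I measure them all in world coordinates.

```bash
cat > h.py <<'E'
import cv2,numpy as np
def ray(s,uv,z):
    K,T=s["intrinsics"],s["pose"];d=T[:3,:3]@np.linalg.solve(K,[uv[0],uv[1],1]);o=T[:3,3]
    return (o+d*(z-o[2])/d[2])[:2]
def silver(s,z=.048):
    hsv=cv2.cvtColor(s["pixels"],cv2.COLOR_BGR2HSV)
    m=cv2.inRange(hsv,(0,0,110),(180,45,255))
    out=[]
    for c in cv2.findContours(m,cv2.RETR_EXTERNAL,cv2.CHAIN_APPROX_NONE)[0]:
        if cv2.contourArea(c)<80: continue
        w=np.array([ray(s,p[0],z) for p in c],np.float32)*1000
        (cx,cy),wh,a=cv2.minAreaRect(w)
        if 250<cx<850 and -350<cy<250: out.append((round(cx),round(cy),np.round(wh).tolist(),round(a),np.round(cv2.minEnclosingCircle(c.astype(np.float32))[0]).tolist(),cv2.boxPoints(((cx,cy),wh,a)).round().tolist()))
    return out
E
python3 - <<'E'
import pickle;from h import *
d=pickle.load(open("s0.pkl","rb"))
for n in d:
    print(n,*silver(d[n]),sep="\n")
t=d["top"]
for n,p,z in[("b1",(195,193),.04),("b2",(187,387),.04),("b3",(401,197),.04),("b4",(401,391),.04),("t1",(498,200),.036),("t2",(498,394),.036),("punchtop",(262,268),.09)]: print(n,ray(t,p,z).round(3))
print("punch foot side",ray(d["side"],(304,289),.043).round(3))
E
```

```text
top
(493, 35, [24.0, 24.0], 89, [314.0, 360.0], [[481.0, 23.0], [504.0, 22.0], [505.0, 46.0], [481.0, 47.0]])
(547, 118, [23.0, 24.0], 44, [244.0, 316.0], [[531.0, 119.0], [547.0, 102.0], [564.0, 118.0], [547.0, 135.0]])
(599, -31, [23.0, 23.0], 44, [366.0, 270.0], [[582.0, -30.0], [598.0, -47.0], [615.0, -31.0], [599.0, -14.0]])
(662, 36, [32.0, 16.0], 64, [311.0, 221.0], [[648.0, 25.0], [662.0, 18.0], [676.0, 46.0], [662.0, 53.0]])
side
(580, 240, [5.0, 203.0], 87, [272.0, 388.0], [[479.0, 243.0], [681.0, 233.0], [681.0, 238.0], [479.0, 248.0]])
(579, 217, [5.0, 213.0], 87, [284.0, 370.0], [[473.0, 220.0], [685.0, 209.0], [686.0, 214.0], [473.0, 225.0]])
(546, 121, [25.0, 29.0], 42, [340.0, 312.0], [[527.0, 124.0], [546.0, 102.0], [565.0, 119.0], [545.0, 140.0]])
(492, 39, [23.0, 31.0], 14, [406.0, 279.0], [[477.0, 51.0], [484.0, 21.0], [506.0, 27.0], [499.0, 56.0]])
(660, 40, [36.0, 22.0], 63, [279.0, 248.0], [[642.0, 29.0], [661.0, 19.0], [678.0, 51.0], [658.0, 61.0]])
(597, -26, [22.0, 31.0], 20, [341.0, 231.0], [[581.0, -15.0], [592.0, -44.0], [612.0, -36.0], [602.0, -7.0]])
b1 [0.7  0.18]
b2 [0.463 0.188]
b3 [ 0.69  -0.077]
b4 [ 0.453 -0.069]
t1 [ 0.685 -0.199]
t2 [ 0.446 -0.187]
punchtop [0.602 0.091]
punch foot side [0.601 0.096]
```

Call:
play_rows(moves=[{"dx": 0.045, "dy": -0.04, "rz": -0.2, "hand": 0.14}, {"dx": 0.09, "dy": -0.08, "rz": -0.4, "hand": 0.14}, {"dx": 0.135, "dy": -0.12, "rz": -0.6, "hand": 0.14}, {"dx": 0.18, "dy": -0.16, "rz": -0.8, "hand": 0.14}, {"dx": 0.224, "dy": -0.2, "rz": -1.0, "hand": 0.14}])

```text
validation failed for argument at $.mo...
```

```bash
cat > go.py <<'E'
# python3 go.py x y z : shift/turn in tool axes to a world TCP target with tool x along (0.04,1,0), z down
import sys,numpy as np
from scipy.spatial.transform import Rotation as R
from rig import robot
s=robot.observe();w,x,y,z=s["orientation"];C=R.from_quat([x,y,z,w])
tx=np.array([.04,1,0]);tx/=np.linalg.norm(tx);tz=np.array([0,0,-1.]);T=R.from_matrix(np.c_[tx,np.cross(tz,tx),tz])
print("t",s["time_s"],"pos",s["ee_pos"].round(4),"gap",s["finger_gap"],"F",np.round(s["wrist_force"],1))
print("shift",C.inv().apply(np.array(list(map(float,sys.argv[1:4])))-s["ee_pos"]).round(4),"turn",((C.inv()*T).as_rotvec()/np.pi*4).round(3))
E
python3 go.py .547 .160 .12
```

```text
t 0.1 pos [ 0.2655 -0.5375  0.2303] gap 0.08555719705929017 F [0.1 0.3 0. ]
shift [ 0.5612 -0.5005  0.1113] turn [-2.000e-03 -1.000e-03 -1.365e+00]
```

Call:
play_rows(moves=[{"rx": 0, "ry": 0, "rz": -0.2, "dx": 0.045, "dy": -0.04, "dz": 0, "hand": 0.14}, {"rx": 0, "ry": 0, "rz": -0.4, "dx": 0.09, "dy": -0.08, "dz": 0, "hand": 0.14}, {"rx": 0, "ry": 0, "rz": -0.6, "dx": 0.135, "dy": -0.12, "dz": 0, "hand": 0.14}, {"rx": 0, "ry": 0, "rz": -0.8, "dx": 0.18, "dy": -0.16, "dz": 0, "hand": 0.14}, {"rx": 0, "ry": 0, "rz": -1.0, "dx": 0.224, "dy": -0.2, "dz": 0, "hand": 0.14}])

```text
time_s: 0.72
ee_pos: [0.3782, -0.2575, 0.2309]
orientation: [-0.0, 0.811, 0.585, 0.0]
wrist_force: [0.3, 0.4, 0.4]
finger_gap: 0.0122
grip_force: 0.0
```

```bash
python3 go.py .547 .160 .12
```

```text
t 0.725 pos [ 0.3782 -0.2575  0.2309] gap 0.012203776625728796 F [0.3 0.4 0.4]
shift [0.4494 0.0281 0.111 ] turn [-0.    -0.    -0.359]
```

Call:
play_rows(moves=[{"rx": 0, "ry": 0, "rz": -0.1, "dx": 0.06, "dy": 0.004, "dz": 0, "hand": 0.14}, {"rx": 0, "ry": 0, "rz": -0.2, "dx": 0.12, "dy": 0.008, "dz": 0, "hand": 0.14}, {"rx": 0, "ry": 0, "rz": -0.3, "dx": 0.18, "dy": 0.012, "dz": 0, "hand": 0.14}, {"rx": 0, "ry": 0, "rz": -0.359, "dx": 0.24, "dy": 0.016, "dz": 0, "hand": 0.14}, {"rx": 0, "ry": 0, "rz": -0.359, "dx": 0.3, "dy": 0.02, "dz": 0.01, "hand": 0.14}])

```text
time_s: 1.35
ee_pos: [0.4941, 0.0202, 0.2219]
orientation: [0.001, 0.722, 0.691, 0.001]
wrist_force: [-0.2, 0.9, -0.9]
finger_gap: 0.0122
grip_force: 0.0
```

```bash
python3 go.py .547 .160 .12
```

```text
t 1.35 pos [0.4941 0.0202 0.2219] gap 0.012219942912167254 F [-0.2  0.9 -0.9]
shift [0.142  0.0465 0.102 ] turn [ 0.002  0.    -0.005]
```

Call:
play_rows(moves=[{"rx": 0, "ry": 0, "rz": 0, "dx": 0.05, "dy": 0.016, "dz": 0.02, "hand": 0.14}, {"rx": 0, "ry": 0, "rz": 0, "dx": 0.1, "dy": 0.032, "dz": 0.05, "hand": 0.14}, {"rx": 0, "ry": 0, "rz": 0, "dx": 0.141, "dy": 0.046, "dz": 0.08, "hand": 0.14}, {"rx": 0, "ry": 0, "rz": 0, "dx": 0.141, "dy": 0.046, "dz": 0.1, "hand": 0.14}, {"rx": 0, "ry": 0, "rz": 0, "dx": 0.141, "dy": 0.046, "dz": 0.1, "hand": 0.14}])

```text
time_s: 1.98
ee_pos: [0.5434, 0.1565, 0.1187]
orientation: [-0.001, 0.723, 0.691, -0.002]
wrist_force: [0.1, 0.6, 0.2]
finger_gap: 0.0117
grip_force: 0.0
```

```bash
python3 go.py .547 .160 .042
python3 - <<'E'
from rig import robot
import cv2
cv2.imwrite("pics/w1.png",robot.snapshot("wrist")["pixels"])
E
```

```text
t 1.975 pos [0.5434 0.1565 0.1187] gap 0.011729667057021042 F [0.1 0.6 0.2]
shift [0.0038 0.0038 0.0767] turn [-0.006  0.002 -0.005]
```

View pics/w1.png

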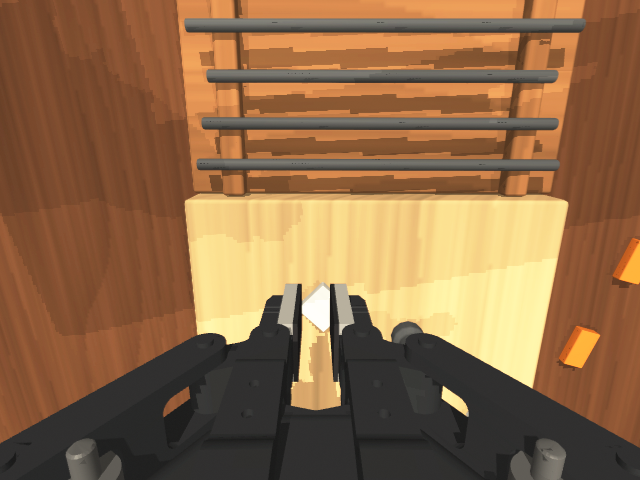

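The wrist view shows the square centred between the tips at (322,310), with the punch to the right at (405,335). I'll shift slightly away from the punch and lower.

Call:
play_rows(moves=[{"rx": 0, "ry": 0, "rz": 0, "dx": 0.003, "dy": -0.003, "dz": 0.02, "hand": 0.14}, {"rx": 0, "ry": 0, "rz": 0, "dx": 0.003, "dy": -0.003, "dz": 0.04, "hand": 0.14}, {"rx": 0, "ry": 0, "rz": 0, "dx": 0.003, "dy": -0.003, "dz": 0.06, "hand": 0.14}, {"rx": 0, "ry": 0, "rz": 0, "dx": 0.003, "dy": -0.003, "dz": 0.07, "hand": 0.14}, {"rx": 0, "ry": 0, "rz": 0, "dx": 0.003, "dy": -0.003, "dz": 0.07, "hand": 0.14}])

```text
time_s: 2.65
ee_pos: [0.5416, 0.1599, 0.0499]
orientation: [-0.001, 0.723, 0.691, -0.001]
wrist_force: [0.7, 0.2, 0.1]
finger_gap: 0.0122
grip_force: 0.0
```

```bash
python3 go.py .540 .160 .043
python3 - <<'E'
from rig import robot
import cv2
p=robot.snapshot("side")["pixels"][180:400,200:480]
cv2.imwrite("pics/s1.png",cv2.resize(p,None,fx=2.5,fy=2.5))
E
```

```text
t 2.65 pos [0.5416 0.1599 0.0499] gap 0.012150685541493 F [0.7 0.2 0.1]
shift [-0.     -0.0016  0.0069] turn [-0.003  0.001 -0.006]
```

View pics/s1.png

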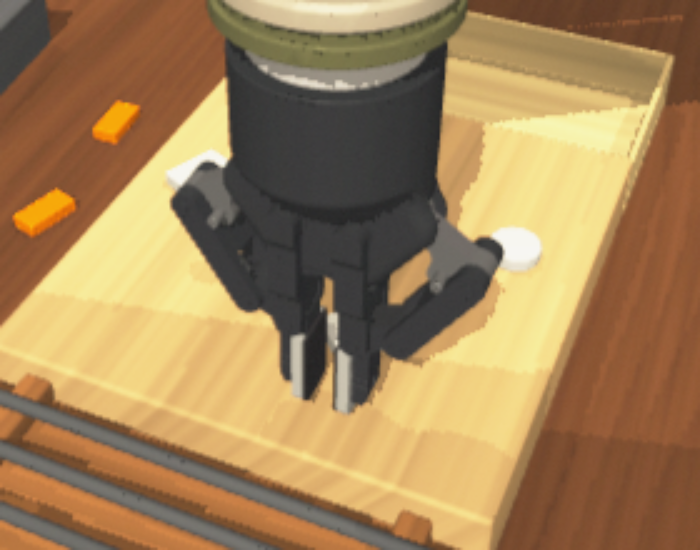

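The side view shows the linkage spreading widest high up, at about (190,190) and (490,250) in the crop. It stays clear of the punch in lane x≈0.53, so I'll use that lane and start the push.

Call:
play_rows(moves=[{"rx": 0, "ry": 0, "rz": 0, "dx": 0, "dy": -0.007, "dz": 0.0075, "hand": 0.14}, {"rx": 0, "ry": 0, "rz": 0, "dx": -0.01, "dy": -0.008, "dz": 0.0075, "hand": 0.14}, {"rx": 0, "ry": 0, "rz": 0, "dx": -0.025, "dy": -0.01, "dz": 0.0075, "hand": 0.14}, {"rx": 0, "ry": 0, "rz": 0, "dx": -0.04, "dy": -0.013, "dz": 0.0075, "hand": 0.14}, {"rx": 0, "ry": 0, "rz": 0, "dx": -0.055, "dy": -0.015, "dz": 0.0075, "hand": 0.14}])

```text
time_s: 3.32
ee_pos: [0.525, 0.1046, 0.044]
orientation: [0.0, 0.723, 0.691, 0.0]
wrist_force: [0.1, -0.2, -0.3]
finger_gap: 0.0118
grip_force: 0.1
```

```bash
python3 go.py .526 -.09 .043
python3 - <<'E'
from rig import robot
import cv2
from h import *
s=robot.snapshot("top");print(*[o[:5] for o in silver(s)],sep="\n")
p=s["pixels"][180:400,180:460]
cv2.imwrite("pics/t2.png",cv2.resize(p,None,fx=2.5,fy=2.5))
E
```

```text
t 3.325 pos [0.525  0.1046 0.044 ] gap 0.011793595913989336 F [ 0.1 -0.2 -0.3]
shift [-0.1943  0.0098  0.001 ] turn [ 0.     0.    -0.007]
(493, 35, [23.0, 24.0], 89, [314.0, 360.0])
(599, -31, [23.0, 23.0], 44, [366.0, 270.0])
(662, 36, [31.0, 16.0], 63, [311.0, 221.0])
```

View pics/t2.png

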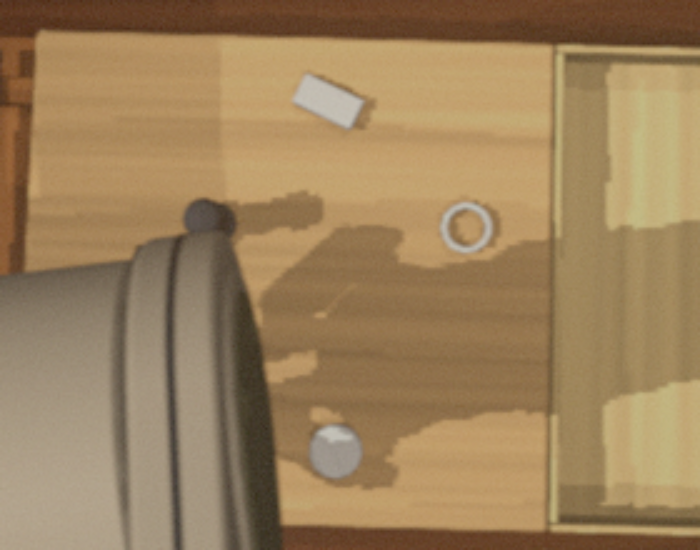

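The top view shows the punch (crop 208,217) and ring (467,227) still in place. The square is hidden under the arm, so I push on, easing to x≈0.53 to pass the disc.

Call:
play_rows(moves=[{"rx": 0, "ry": 0, "rz": 0, "dx": -0.015, "dy": 0.001, "dz": 0.001, "hand": 0.14}, {"rx": 0, "ry": 0, "rz": 0, "dx": -0.03, "dy": 0.003, "dz": 0.001, "hand": 0.14}, {"rx": 0, "ry": 0, "rz": 0, "dx": -0.045, "dy": 0.006, "dz": 0.001, "hand": 0.14}, {"rx": 0, "ry": 0, "rz": 0, "dx": -0.06, "dy": 0.009, "dz": 0.001, "hand": 0.14}, {"rx": 0, "ry": 0, "rz": 0, "dx": -0.075, "dy": 0.011, "dz": 0.001, "hand": 0.14}])

```text
time_s: 4.0
ee_pos: [0.533, 0.0294, 0.0428]
orientation: [0.0, 0.723, 0.691, 0.0]
wrist_force: [0.1, -0.1, 0.1]
finger_gap: 0.0122
grip_force: 0.0
```

```bash
python3 go.py .530 -.09 .043
python3 - <<'E'
from rig import robot
import cv2
from h import *
s=robot.snapshot("top");print(*[o[:5] for o in silver(s)],sep="\n")
p=robot.snapshot("side")["pixels"][150:400,200:480]
q=s["pixels"][150:400,180:460]
cv2.imwrite("pics/t3.png",np.hstack([cv2.resize(a,None,fx=1.4,fy=1.4) for a in (p,q)]))
E
```

```text
t 4.0 pos [0.533  0.0294 0.0428] gap 0.012227979577367461 F [ 0.1 -0.1  0.1]
shift [-0.1194  0.0023 -0.0002] turn [ 0.     0.    -0.006]
(662, 36, [31.0, 16.0], 64, [311.0, 220.0])
```

View pics/t3.png

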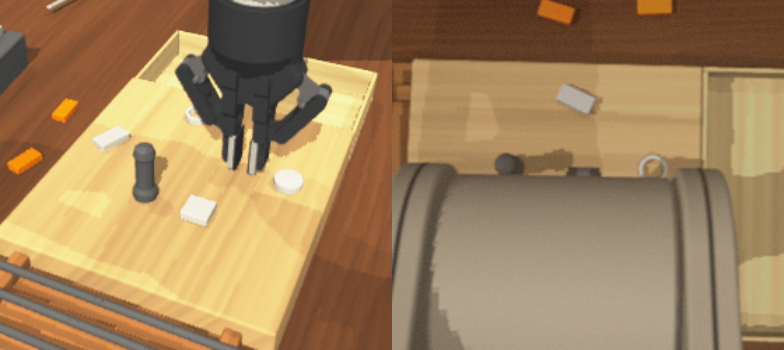

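The side half shows the square left behind at about (198,210) in the composite. I need its exact position.

Run:
```python
from rig import robot
from h import *
s=robot.snapshot("side");print(*[o for o in silver(s)],sep="\n")
```

```text
(580, 240, [5.0, 203.0], 87, [272.0, 388.0], [[479.0, 243.0], [681.0, 233.0], [681.0, 238.0], [479.0, 248.0]])
(579, 217, [6.0, 213.0], 87, [284.0, 370.0], [[473.0, 219.0], [685.0, 209.0], [686.0, 215.0], [473.0, 225.0]])
(552, 101, [29.0, 25.0], 88, [341.0, 300.0], [[539.0, 87.0], [564.0, 86.0], [565.0, 115.0], [540.0, 116.0]])
(492, 39, [23.0, 31.0], 14, [406.0, 279.0], [[477.0, 51.0], [484.0, 21.0], [506.0, 27.0], [499.0, 56.0]])
(528, 20, [6.0, 48.0], 13, [380.0, 263.0], [[520.0, 43.0], [530.0, -4.0], [537.0, -2.0], [526.0, 44.0]])
(660, 40, [35.0, 22.0], 63, [279.0, 248.0], [[642.0, 29.0], [661.0, 19.0], [678.0, 51.0], [658.0, 61.0]])
(500, -105, [30.0, 58.0], 9, [422.0, 216.0], [[481.0, -79.0], [490.0, -137.0], [520.0, -132.0], [510.0, -74.0]])
(627, -102, [18.0, 47.0], 29, [338.0, 200.0], [[608.0, -86.0], [631.0, -127.0], [647.0, -118.0], [624.0, -77.0]])
(609, -294, [107.0, 54.0], 14, [386.0, 142.0], [[550.0, -280.0], [564.0, -333.0], [667.0, -307.0], [654.0, -254.0]])
```

The square is now at about (0.552, 0.099), turned flush. The tips are narrower than I assumed, so it slipped off the side. I'll do the disc next with the same fork, then the bar, then the square with the tool turned 90° so the linkage clears the punch.

Call:
play_rows(moves=[{"rx": 0, "ry": 0, "rz": 0, "dx": 0, "dy": 0, "dz": -0.03, "hand": 0.14}, {"rx": 0, "ry": 0, "rz": 0, "dx": 0.022, "dy": -0.02, "dz": -0.04, "hand": 0.14}, {"rx": 0, "ry": 0, "rz": 0, "dx": 0.044, "dy": -0.041, "dz": -0.04, "hand": 0.14}, {"rx": 0, "ry": 0, "rz": 0, "dx": 0.044, "dy": -0.041, "dz": -0.02, "hand": 0.14}, {"rx": 0, "ry": 0, "rz": 0, "dx": 0.044, "dy": -0.041, "dz": -0.002, "hand": 0.14}])

```text
time_s: 4.78
ee_pos: [0.4937, 0.077, 0.0444]
orientation: [0.0, 0.722, 0.692, 0.0]
wrist_force: [0.5, 0.4, -0.4]
finger_gap: 0.0118
grip_force: 0.0
```

```bash
python3 go.py .493 .075 .043
```

```text
t 4.775 pos [0.4937 0.077  0.0444] gap 0.011808761547823485 F [ 0.5  0.4 -0.4]
shift [-0.0021 -0.0006  0.0014] turn [ 0.001 -0.    -0.005]
```

Call:
play_rows(moves=[{"rx": 0, "ry": 0, "rz": 0, "dx": -0.01, "dy": 0, "dz": 0.002, "hand": 0.14}, {"rx": 0, "ry": 0, "rz": 0, "dx": -0.025, "dy": 0, "dz": 0.002, "hand": 0.14}, {"rx": 0, "ry": 0, "rz": 0, "dx": -0.045, "dy": 0, "dz": 0.002, "hand": 0.14}, {"rx": 0, "ry": 0, "rz": 0, "dx": -0.065, "dy": 0, "dz": 0.002, "hand": 0.14}, {"rx": 0, "ry": 0, "rz": 0, "dx": -0.085, "dy": 0, "dz": 0.002, "hand": 0.14}])

```text
time_s: 5.4
ee_pos: [0.4906, -0.0105, 0.0437]
orientation: [0.001, 0.723, 0.691, 0.0]
wrist_force: [0.1, 0.9, -0.4]
finger_gap: 0.012
grip_force: 0.1
```

Call:
play_rows(moves=[{"rx": 0, "ry": 0, "rz": 0, "dx": -0.02, "dy": 0, "dz": 0, "hand": 0.14}, {"rx": 0, "ry": 0, "rz": 0, "dx": -0.04, "dy": 0, "dz": 0, "hand": 0.14}, {"rx": 0, "ry": 0, "rz": 0, "dx": -0.06, "dy": 0, "dz": 0, "hand": 0.14}, {"rx": 0, "ry": 0, "rz": 0, "dx": -0.08, "dy": 0, "dz": 0, "hand": 0.14}, {"rx": 0, "ry": 0, "rz": 0, "dx": -0.08, "dy": 0, "dz": 0, "hand": 0.14}])

```text
time_s: 6.02
ee_pos: [0.4868, -0.0908, 0.0437]
orientation: [0.001, 0.724, 0.69, 0.0]
wrist_force: [0.3, 0.8, -0.1]
finger_gap: 0.0121
grip_force: 0.0
```

```bash
python3 go.py .493 -.09 .043
python3 - <<'E'
from rig import robot
import cv2
from h import *
s=robot.snapshot("side");print(*[o[:5] for o in silver(s)],sep="\n")
p=s["pixels"][150:400,200:480]
cv2.imwrite("pics/t4.png",cv2.resize(p,None,fx=2,fy=2))
E
```

```text
t 6.025 pos [ 0.4868 -0.0908  0.0437] gap 0.012124976102146795 F [ 0.3  0.8 -0.1]
shift [0.0011 0.0061 0.0007] turn [ 0.002  0.001 -0.01 ]
(580, 240, [5.0, 203.0], 87, [272.0, 388.0])
(579, 217, [5.0, 213.0], 87, [284.0, 370.0])
(552, 101, [29.0, 25.0], 87, [341.0, 300.0])
(660, 40, [35.0, 22.0], 63, [279.0, 248.0])
(597, -26, [22.0, 31.0], 20, [341.0, 231.0])
```

View pics/t4.png

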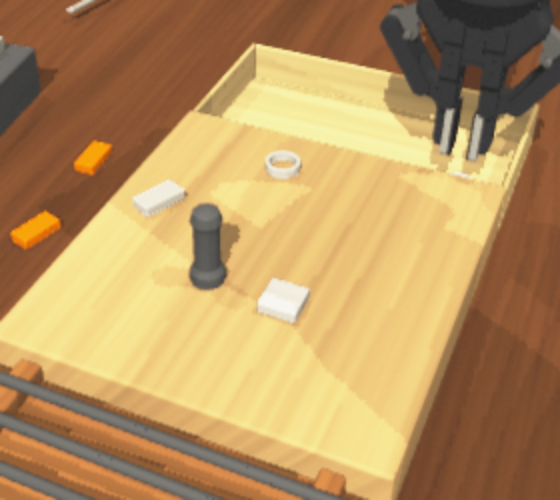

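The disc dropped over the edge: only a sliver shows in the tray at (460,175). Ring and punch are undisturbed. Next is the bar.

Call:
play_rows(moves=[{"rx": 0, "ry": 0, "rz": 0, "dx": 0, "dy": 0, "dz": -0.05, "hand": 0.14}, {"rx": 0, "ry": 0, "rz": 0, "dx": 0.03, "dy": 0.03, "dz": -0.08, "hand": 0.14}, {"rx": 0, "ry": 0, "rz": 0, "dx": 0.07, "dy": 0.07, "dz": -0.08, "hand": 0.14}, {"rx": 0, "ry": 0, "rz": 0, "dx": 0.11, "dy": 0.11, "dz": -0.08, "hand": 0.14}, {"rx": 0, "ry": 0, "rz": 0, "dx": 0.15, "dy": 0.15, "dz": -0.08, "hand": 0.14}])

```text
time_s: 6.7
ee_pos: [0.6443, 0.0564, 0.1233]
orientation: [0.0, 0.723, 0.691, 0.0]
wrist_force: [0.4, -1.0, -0.1]
finger_gap: 0.0119
grip_force: 0.0
```

```bash
python3 go.py .662 .080 .043
python3 - <<'E'
from rig import robot
from h import *
print(robot.observe()["joints"].round(2))
s=robot.snapshot("side");print(*[o[:5] for o in silver(s)],sep="\n")
s=robot.snapshot("top");print(*[o[:5] for o in silver(s)],sep="\n")
E
```

```text
t 6.7 pos [0.6443 0.0564 0.1233] gap 0.011919565384741074 F [ 0.4 -1.  -0.1]
shift [0.0244 0.0166 0.0803] turn [ 0.001 -0.    -0.006]
[0.01 0.32 1.47 0.   1.35 0.05]
(580, 240, [5.0, 202.0], 87, [272.0, 388.0])
(579, 217, [5.0, 213.0], 87, [284.0, 370.0])
(552, 101, [29.0, 25.0], 87, [341.0, 300.0])
(660, 40, [36.0, 22.0], 63, [279.0, 248.0])
(597, -26, [22.0, 31.0], 20, [341.0, 231.0])
(703, -74, [10.0, 77.0], 27, [286.0, 200.0])
(730, -76, [10.0, 79.0], 27, [272.0, 196.0])
(724, -279, [35.0, 92.0], 22, [319.0, 143.0])
(491, -93, [23.0, 23.0], 43, [420.0, 359.0])
(554, 98, [23.0, 23.0], 85, [262.0, 310.0])
(658, 28, [14.0, 15.0], 62, [316.0, 223.0])
```

Call:
play_rows(moves=[{"rx": 0, "ry": 0, "rz": 0, "dx": 0.024, "dy": 0.018, "dz": 0, "hand": 0.14}, {"rx": 0, "ry": 0, "rz": 0, "dx": 0.024, "dy": 0.018, "dz": 0.03, "hand": 0.14}, {"rx": 0, "ry": 0, "rz": 0, "dx": 0.024, "dy": 0.018, "dz": 0.06, "hand": 0.14}, {"rx": 0, "ry": 0, "rz": 0, "dx": 0.024, "dy": 0.018, "dz": 0.08, "hand": 0.14}, {"rx": 0, "ry": 0, "rz": 0, "dx": 0.024, "dy": 0.018, "dz": 0.08, "hand": 0.14}])

```text
time_s: 7.42
ee_pos: [0.6618, 0.0777, 0.0425]
orientation: [-0.0, 0.723, 0.691, -0.0]
wrist_force: [0.7, 0.7, 0.6]
finger_gap: 0.0119
grip_force: 0.0
```

```bash
python3 go.py .662 .0 .0425
```

```text
t 7.425 pos [0.6618 0.0777 0.0425] gap 0.011855967264901164 F [0.7 0.7 0.6]
shift [-0.0776  0.0036 -0.    ] turn [-0.    -0.    -0.006]
```

Call:
play_rows(moves=[{"rx": 0, "ry": 0, "rz": 0, "dx": -0.01, "dy": 0.001, "dz": 0, "hand": 0.14}, {"rx": 0, "ry": 0, "rz": 0, "dx": -0.02, "dy": 0.001, "dz": 0, "hand": 0.14}, {"rx": 0, "ry": 0, "rz": 0, "dx": -0.03, "dy": 0.002, "dz": 0, "hand": 0.14}, {"rx": 0, "ry": 0, "rz": 0, "dx": -0.04, "dy": 0.002, "dz": 0, "hand": 0.14}, {"rx": 0, "ry": 0, "rz": 0, "dx": -0.05, "dy": 0.002, "dz": 0, "hand": 0.14}])

```text
time_s: 8.05
ee_pos: [0.6617, 0.0269, 0.0428]
orientation: [-0.0, 0.723, 0.691, -0.0]
wrist_force: [0.5, 0.9, 1.1]
finger_gap: 0.0121
grip_force: 0.2
```

```bash
python3 go.py .662 -.09 .0425
python3 - <<'E'
from rig import robot
from h import *
p=[]
for n in("side","top"):
    s=robot.snapshot(n);print(n,*[o[:5] for o in silver(s)],sep="\n");p.append(s["pixels"][150:370,200:400])
cv2.imwrite("pics/t5.png",cv2.resize(np.hstack(p),None,fx=2,fy=2))
E
```

```text
t 8.05 pos [0.6617 0.0269 0.0428] gap 0.012055561608077012 F [0.5 0.9 1.1]
shift [-0.1168  0.0055  0.0003] turn [-0.     0.    -0.006]
side
(580, 240, [5.0, 203.0], 87, [272.0, 388.0])
(579, 217, [5.0, 213.0], 87, [284.0, 370.0])
(552, 101, [29.0, 25.0], 87, [341.0, 300.0])
(662, 18, [8.0, 51.0], 30, [284.0, 239.0])
(597, -26, [22.0, 31.0], 20, [341.0, 231.0])
(669, -110, [28.0, 65.0], 23, [312.0, 192.0])
(830, -302, [107.0, 57.0], 26, [274.0, 124.0])
top
(554, 98, [23.0, 23.0], 85, [261.0, 310.0])
(599, -31, [23.0, 23.0], 44, [366.0, 270.0])
```

View pics/t5.png

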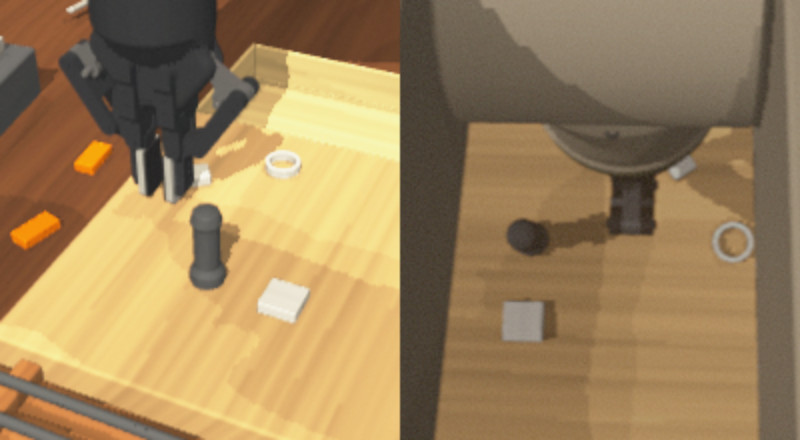

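The bar's leading end shows at about top pixel (341,234), world (0.645, 0.0). It is turning flush with its centre a little to the −x side, so I shift the lane a few mm that way.

Call:
play_rows(moves=[{"rx": 0, "ry": 0, "rz": 0, "dx": -0.008, "dy": -0.002, "dz": 0, "hand": 0.14}, {"rx": 0, "ry": 0, "rz": 0, "dx": -0.016, "dy": -0.004, "dz": 0, "hand": 0.14}, {"rx": 0, "ry": 0, "rz": 0, "dx": -0.024, "dy": -0.005, "dz": 0, "hand": 0.14}, {"rx": 0, "ry": 0, "rz": 0, "dx": -0.032, "dy": -0.005, "dz": 0, "hand": 0.14}, {"rx": 0, "ry": 0, "rz": 0, "dx": -0.04, "dy": -0.005, "dz": 0, "hand": 0.14}])

```text
time_s: 8.78
ee_pos: [0.655, -0.0125, 0.0428]
orientation: [0.0, 0.723, 0.691, -0.0]
wrist_force: [0.3, 0.8, -0.2]
finger_gap: 0.0116
grip_force: 0.1
```

```bash
python3 go.py .655 -.09 .0425
python3 - <<'E'
from rig import robot
from h import *
p=[]
for n in("side","top"):
    s=robot.snapshot(n);print(n,*[o[:5] for o in silver(s)],sep="\n");p.append(s["pixels"][150:370,200:400] if n=="side" else s["pixels"][180:400,250:450])
cv2.imwrite("pics/t6.png",cv2.resize(np.hstack(p),None,fx=2,fy=2))
E
```

```text
t 8.775 pos [ 0.655  -0.0125  0.0428] gap 0.011609344280396177 F [ 0.3  0.8 -0.2]
shift [-0.0774  0.0035  0.0003] turn [ 0.     0.    -0.006]
side
(580, 240, [5.0, 202.0], 87, [272.0, 387.0])
(579, 217, [6.0, 213.0], 87, [284.0, 370.0])
(552, 101, [29.0, 25.0], 88, [341.0, 300.0])
(597, -26, [22.0, 31.0], 20, [341.0, 231.0])
(656, -23, [8.0, 55.0], 28, [301.0, 224.0])
(659, -161, [30.0, 65.0], 23, [331.0, 179.0])
top
(492, -93, [23.0, 23.0], 25, [420.0, 359.0])
```

View pics/t6.png

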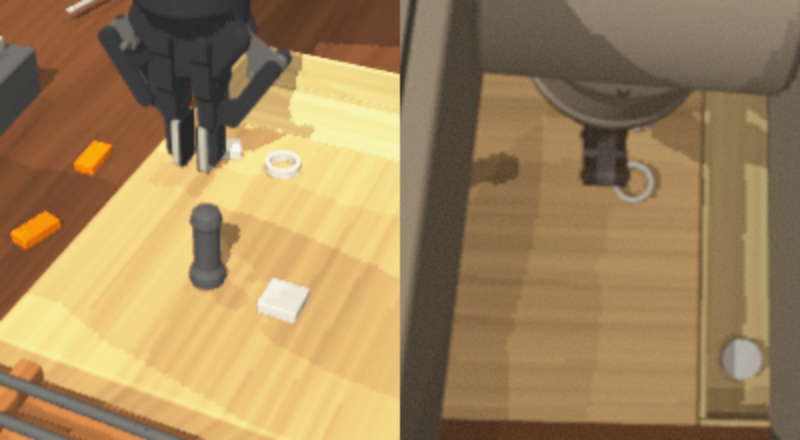

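In the side half, the bar's −x end sticks out beyond the fork at (235,148), clear of the ring. I'll back off, shift 8 mm toward −x to centre on it, and push on.

Call:
play_rows(moves=[{"rx": 0, "ry": 0, "rz": 0, "dx": 0.012, "dy": 0, "dz": 0, "hand": 0.14}, {"rx": 0, "ry": 0, "rz": 0, "dx": 0.012, "dy": -0.008, "dz": 0, "hand": 0.14}, {"rx": 0, "ry": 0, "rz": 0, "dx": 0.004, "dy": -0.008, "dz": 0, "hand": 0.14}, {"rx": 0, "ry": 0, "rz": 0, "dx": -0.005, "dy": -0.007, "dz": 0, "hand": 0.14}, {"rx": 0, "ry": 0, "rz": 0, "dx": -0.015, "dy": -0.007, "dz": 0, "hand": 0.14}])

```text
time_s: 9.5
ee_pos: [0.6475, -0.0276, 0.0429]
orientation: [0.0, 0.723, 0.691, 0.0]
wrist_force: [0.7, 0.5, 1.0]
finger_gap: 0.0121
grip_force: 0.2
```

Call:
play_rows(moves=[{"rx": 0, "ry": 0, "rz": 0, "dx": -0.014, "dy": 0.001, "dz": 0, "hand": 0.14}, {"rx": 0, "ry": 0, "rz": 0, "dx": -0.028, "dy": 0.001, "dz": 0, "hand": 0.14}, {"rx": 0, "ry": 0, "rz": 0, "dx": -0.043, "dy": 0.002, "dz": 0, "hand": 0.14}, {"rx": 0, "ry": 0, "rz": 0, "dx": -0.058, "dy": 0.002, "dz": 0, "hand": 0.14}, {"rx": 0, "ry": 0, "rz": 0, "dx": -0.066, "dy": 0.002, "dz": 0, "hand": 0.14}])

```text
time_s: 10.12
ee_pos: [0.6463, -0.094, 0.0428]
orientation: [0.0, 0.723, 0.691, -0.0]
wrist_force: [-0.7, 0.7, 0.1]
finger_gap: 0.0117
grip_force: 0.0
```

```bash
python3 go.py .553 .150 .12
python3 - <<'E'
from rig import robot
from h import *
for n in("side","top"):
    s=robot.snapshot(n);print(n,*[o[:5] for o in silver(s)],sep="\n")
E
```

```text
t 10.125 pos [ 0.6463 -0.094   0.0428] gap 0.011740833887403107 F [-0.7  0.7  0.1]
shift [ 0.2395 -0.1043 -0.0772] turn [ 0.     0.    -0.007]
side
(580, 240, [5.0, 202.0], 87, [272.0, 388.0])
(579, 217, [5.0, 213.0], 87, [284.0, 370.0])
(552, 101, [29.0, 25.0], 88, [341.0, 300.0])
(597, -26, [22.0, 31.0], 20, [341.0, 231.0])
(649, -269, [28.0, 74.0], 18, [357.0, 151.0])
top
(491, -97, [16.0, 24.0], 81, [420.0, 359.0])
(553, 98, [23.0, 23.0], 85, [262.0, 310.0])
```

Call:
play_rows(moves=[{"rx": 0, "ry": 0, "rz": -0.2, "dx": 0, "dy": 0, "dz": -0.05, "hand": 0}, {"rx": 0, "ry": 0, "rz": -0.4, "dx": 0.03, "dy": -0.015, "dz": -0.085, "hand": 0}, {"rx": 0, "ry": 0, "rz": -0.6, "dx": 0.08, "dy": -0.037, "dz": -0.085, "hand": 0}, {"rx": 0, "ry": 0, "rz": -0.8, "dx": 0.13, "dy": -0.06, "dz": -0.085, "hand": 0}, {"rx": 0, "ry": 0, "rz": -1.0, "dx": 0.18, "dy": -0.082, "dz": -0.085, "hand": 0}])

```text
time_s: 10.85
ee_pos: [0.5716, 0.0928, 0.1281]
orientation: [0.0, 0.401, 0.916, 0.0]
wrist_force: [0.5, 0.7, 0.5]
finger_gap: 0.0002
grip_force: 0.0
```

```bash
python3 go.py .553 .145 .12
```

```text
t 10.85 pos [0.5716 0.0928 0.1281] gap 0.0001581568372016494 F [0.5 0.7 0.5]
shift [0.051  0.0217 0.0081] turn [ 1.000e-03 -0.000e+00  1.001e+00]
```

Call:
play_rows(moves=[{"rx": 0, "ry": 0, "rz": -0.2, "dx": 0.02, "dy": 0.009, "dz": 0, "hand": 0}, {"rx": 0, "ry": 0, "rz": -0.4, "dx": 0.04, "dy": 0.018, "dz": 0, "hand": 0}, {"rx": 0, "ry": 0, "rz": -0.6, "dx": 0.051, "dy": 0.022, "dz": 0, "hand": 0}, {"rx": 0, "ry": 0, "rz": -0.8, "dx": 0.051, "dy": 0.022, "dz": 0, "hand": 0}, {"rx": 0, "ry": 0, "rz": -1.0, "dx": 0.051, "dy": 0.022, "dz": 0, "hand": 0}])

```text
time_s: 11.48
ee_pos: [0.554, 0.1442, 0.1279]
orientation: [-0.0, 0.019, 1.0, 0.0]
wrist_force: [-0.2, -0.3, -0.4]
finger_gap: -0.0001
grip_force: 0.0
```

```bash
python3 go.py .553 .145 .0425;python3 - <<'E'
from rig import robot
from h import *
print(robot.observe()["joints"].round(2))
s=robot.snapshot("side");print(*[o[:5] for o in silver(s)],sep="\n")
s=robot.snapshot("top");print(*[o[:5] for o in silver(s)],sep="\n")
E
```

```text
t 11.475 pos [0.554  0.1442 0.1279] gap -0.0001388101141103432 F [-0.2 -0.3 -0.4]
shift [0.001  0.0007 0.0854] turn [ 0.    -0.     2.002]
[ 0.16  0.13  1.68  0.    1.33 -1.37]
(586, 240, [5.0, 191.0], 87, [266.0, 386.0])
(579, 217, [4.0, 213.0], 87, [284.0, 370.0])
(552, 101, [29.0, 25.0], 88, [342.0, 300.0])
(587, 34, [17.0, 57.0], 5, [329.0, 258.0])
(670, -68, [17.0, 120.0], 13, [303.0, 207.0])
(491, -93, [23.0, 23.0], 43, [420.0, 359.0])
(553, 96, [22.0, 23.0], 89, [262.0, 310.0])
(599, -31, [22.0, 22.0], 32, [366.0, 271.0])
(639, -98, [15.0, 30.0], 88, [420.0, 236.0])
```

The bar is in the tray at (0.639, −0.098). Now I lower behind the square.

Call:
play_rows(moves=[{"rx": 0, "ry": 0, "rz": 0, "dx": 0, "dy": 0.002, "dz": 0.03, "hand": 0}, {"rx": 0, "ry": 0, "rz": 0, "dx": 0, "dy": 0.002, "dz": 0.06, "hand": 0}, {"rx": 0, "ry": 0, "rz": 0, "dx": 0, "dy": 0.002, "dz": 0.08, "hand": 0}, {"rx": 0, "ry": 0, "rz": 0, "dx": 0, "dy": 0.002, "dz": 0.085, "hand": 0}, {"rx": 0, "ry": 0, "rz": 0, "dx": 0, "dy": 0.002, "dz": 0.085, "hand": 0}])

```text
time_s: 12.2
ee_pos: [0.5547, 0.1454, 0.0432]
orientation: [0.0, 0.023, 1.0, 0.0]
wrist_force: [-0.0, -0.6, 0.3]
finger_gap: -0.0
grip_force: 0.0
```

Call:
play_rows(moves=[{"rx": 0, "ry": 0, "rz": 0, "dx": 0, "dy": -0.01, "dz": 0, "hand": 0}, {"rx": 0, "ry": 0, "rz": 0, "dx": 0, "dy": -0.02, "dz": 0, "hand": 0}, {"rx": 0, "ry": 0, "rz": 0, "dx": 0, "dy": -0.035, "dz": 0, "hand": 0}, {"rx": 0, "ry": 0, "rz": 0, "dx": 0, "dy": -0.05, "dz": 0, "hand": 0}, {"rx": 0, "ry": 0, "rz": 0, "dx": 0, "dy": -0.065, "dz": 0, "hand": 0}])

```text
time_s: 12.82
ee_pos: [0.5515, 0.0791, 0.0429]
orientation: [0.0, 0.023, 1.0, 0.0]
wrist_force: [-0.3, 0.4, -0.5]
finger_gap: 0.0002
grip_force: 0.2
```

```bash
python3 go.py .55 -.09 .0425;python3 - <<'E'
from rig import robot
from h import *
s=robot.snapshot("side");print(*[o[:5] for o in silver(s)],sep="\n")
s=robot.snapshot("top");print(*[o[:5] for o in silver(s)],sep="\n")
E
```

```text
t 12.825 pos [0.5515 0.0791 0.0429] gap 0.00017545340659498387 F [-0.3  0.4 -0.5]
shift [-0.0061 -0.169   0.0004] turn [0.    0.    1.993]
(580, 240, [5.0, 203.0], 87, [272.0, 388.0])
(579, 217, [5.0, 213.0], 87, [284.0, 370.0])
(597, 8, [14.0, 79.0], 8, [332.0, 246.0])
(639, -204, [105.0, 49.0], 17, [353.0, 162.0])
(491, -93, [23.0, 23.0], 44, [420.0, 359.0])
(599, -31, [22.0, 23.0], 89, [366.0, 270.0])
(639, -98, [15.0, 30.0], 88, [420.0, 237.0])
```

Call:
play_rows(moves=[{"rx": 0, "ry": 0, "rz": 0, "dx": 0, "dy": -0.016, "dz": 0, "hand": 0}, {"rx": 0, "ry": 0, "rz": 0, "dx": 0, "dy": -0.032, "dz": 0, "hand": 0}, {"rx": 0, "ry": 0, "rz": 0, "dx": 0, "dy": -0.048, "dz": 0, "hand": 0}, {"rx": 0, "ry": 0, "rz": 0, "dx": 0, "dy": -0.064, "dz": 0, "hand": 0}, {"rx": 0, "ry": 0, "rz": 0, "dx": 0, "dy": -0.08, "dz": 0, "hand": 0}])

```text
time_s: 13.55
ee_pos: [0.5478, -0.0008, 0.0428]
orientation: [-0.0, 0.022, 1.0, -0.0]
wrist_force: [-0.4, -0.1, -0.3]
finger_gap: -0.0001
grip_force: 0.1
```

```bash
python3 go.py .55 -.09 .0425;python3 - <<'E'
from rig import robot
from h import *
s=robot.snapshot("side");print(*[o[:5] for o in silver(s)],sep="\n")
cv2.imwrite("pics/t7.png",cv2.resize(s["pixels"][130:350,230:480],None,fx=3,fy=2.7))
s=robot.snapshot("top");print(*[o[:5] for o in silver(s)],sep="\n")
E
```

```text
t 13.55 pos [ 0.5478 -0.0008  0.0428] gap -9.815337396348372e-05 F [-0.4 -0.1 -0.3]
shift [-0.0061 -0.0891  0.0003] turn [-0.    -0.     1.994]
(580, 240, [5.0, 203.0], 87, [272.0, 388.0])
(579, 217, [6.0, 213.0], 87, [284.0, 370.0])
(547, -12, [32.0, 47.0], 18, [373.0, 246.0])
(597, -26, [22.0, 31.0], 20, [341.0, 231.0])
(591, -97, [12.0, 86.0], 8, [360.0, 207.0])
(635, -347, [107.0, 55.0], 16, [379.0, 130.0])
(639, -98, [15.0, 30.0], 88, [420.0, 237.0])
```

Call:
play_rows(moves=[{"rx": 0, "ry": 0, "rz": 0, "dx": 0, "dy": -0.018, "dz": 0, "hand": 0}, {"rx": 0, "ry": 0, "rz": 0, "dx": 0, "dy": -0.036, "dz": 0, "hand": 0}, {"rx": 0, "ry": 0, "rz": 0, "dx": 0, "dy": -0.054, "dz": 0, "hand": 0}, {"rx": 0, "ry": 0, "rz": 0, "dx": 0, "dy": -0.072, "dz": 0, "hand": 0}, {"rx": 0, "ry": 0, "rz": 0, "dx": 0, "dy": -0.09, "dz": 0, "hand": 0}])

```text
time_s: 14.28
ee_pos: [0.5438, -0.0909, 0.0428]
orientation: [0.0, 0.022, 1.0, -0.0]
wrist_force: [0.4, 0.9, -0.1]
finger_gap: 0.0001
grip_force: 0.0
```

Call:
play_rows(moves=[{"rx": 0, "ry": 0, "rz": 0, "dx": 0, "dy": 0, "dz": 0, "hand": 0}, {"rx": 0, "ry": 0, "rz": 0, "dx": 0, "dy": 0, "dz": -0.05, "hand": 0}, {"rx": 0, "ry": 0, "rz": 0, "dx": 0, "dy": 0, "dz": -0.1, "hand": 0}, {"rx": 0, "ry": 0, "rz": 0, "dx": 0.05, "dy": -0.03, "dz": -0.15, "hand": 0}, {"rx": 0, "ry": 0, "rz": 0, "dx": 0.09, "dy": -0.08, "dz": -0.15, "hand": 0}])

```text
time_s: 14.9
ee_pos: [0.4604, -0.1566, 0.1952]
orientation: [0.003, 0.021, 1.0, -0.001]
wrist_force: [0.1, -1.4, -0.7]
finger_gap: -0.0003
grip_force: 0.0
```

Call:
play_rows(moves=[{"rx": 0, "ry": 0, "rz": 0, "dx": 0, "dy": -0.05, "dz": 0, "hand": 0}, {"rx": 0, "ry": 0, "rz": 0, "dx": 0, "dy": -0.1, "dz": 0, "hand": 0}, {"rx": 0, "ry": 0, "rz": 0, "dx": 0, "dy": -0.15, "dz": 0, "hand": 0}, {"rx": 0, "ry": 0, "rz": 0, "dx": 0, "dy": -0.2, "dz": 0, "hand": 0}, {"rx": 0, "ry": 0, "rz": 0, "dx": 0, "dy": -0.2, "dz": 0, "hand": 0}])

```text
time_s: 15.52
ee_pos: [0.4494, -0.359, 0.1908]
orientation: [-0.0, 0.024, 1.0, -0.0]
wrist_force: [-0.2, 0.0, 0.9]
finger_gap: 0.0002
grip_force: 0.0
```

```bash
python3 go.py .55 -.09 .0425;python3 - <<'E'
from rig import robot
from h import *
s=robot.snapshot("top");print(*[o[:5] for o in silver(s,.01)],sep="\n")
cv2.imwrite("pics/t8.png",s["pixels"])
E
```

```text
t 15.525 pos [ 0.4494 -0.359   0.1908] gap 0.00021010401227024308 F [-0.2  0.   0.9]
shift [-0.0877  0.2736  0.1482] turn [-1.00e-03 -0.00e+00  1.99e+00]
(487, -99, [24.0, 24.0], 35, [420.0, 359.0])
(544, -105, [23.0, 23.0], 88, [424.0, 314.0])
(601, -33, [24.0, 25.0], 44, [366.0, 271.0])
(643, -104, [14.0, 31.0], 88, [420.0, 236.0])
```

View pics/t8.png

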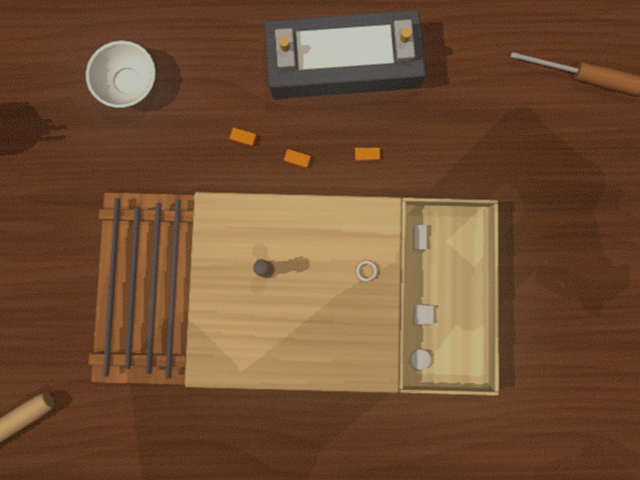

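The top view shows all three offcuts flat in the tray: bar (420,236), square (424,314) and disc (420,359). The punch (263,268) and ring (366,271) are where they started. The arm touches nothing, so I hand in.

```bash
python3 -c "
from rig import robot
print(robot.job_done())"
```

```text
the job is handed in; nothing more can be done
None
```

I swept the disc, square and bar into the tray without disturbing the ring or the punch, and handed the job in at about 15.6 s of the 61 s limit; the hand-in call returned no verdict.

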